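# Snap the tool caddy shut and lock it with the slim peg

## Robot

A 6-joint arm with a two-finger parallel gripper is mounted at the origin on the work surface. World frame = base frame: x ahead of the robot, y to its left, z up, the work surface at z = 0. Lengths are in m, angles in rad, forces in N, time in s.
With the tool pointing down it reaches from about 0.425 to 0.95 m from the base axis. Payload 14.7 kg.
Tool frame: the origin (TCP) lies on the centre line of the jaws, within the pads' length; the fingertips stand 22 mm ahead of it and the grasp point (between the pads) lies 3 mm ahead of it; z points along the fingers, y is the line along which they close (so a half turn about z gives the same grasp; the last joint's range is limited). The gripper opens to 85 mm and grips with 20 to 120 N. Pads are 22 mm wide; open, the fingers measure 114 mm over their backs; the gripper's body (76 mm by 85 mm) begins 54 mm behind the grasp point. The pads swing forward as they close: fully open they stand 13 mm farther back than shut.
Start: joints at [1.206, 0.48, 1.596, -0, 1.065, -0.047], TCP at [0.203, 0.617, 0.215] pointing down, gripper open.
Joint ranges: [-2.75, 2.75], [-0.82, 2.05], [0.23, 2.67], [-1.56, 4.7], [0.09, 2.69], [-2.92, 2.92]. Speed limits (rad/s): [1.89, 1.89, 2.39, 3.01, 3.01, 3.01].

## Interface

Orientations are given as a unit quaternion [w, x, y, z].
In Python, from station import manip, move_gripper, solve_ik, viewer, job gives the robot as it stands. Calls block until the motion is done:
- manip.move_ptp(position, orientation): joint-space move of the TCP to a pose.
- manip.move_straight(position, frame=None, rate=0.15, force_limit=None): straight line of the TCP; frame=None keeps the orientation; rate is the mean speed in m/s. With force_limit (N) it stops when the force on the tool has changed by that much, and returns True; else False.
- manip.move_j(angles): joint-space move.
- move_gripper(opening, grasp_force=None): opening from 0.0 (shut) to 1.0 (fully open); grasp_force is the grip in N (None keeps the last); returns when the fingers have stopped.
- manip.pause(seconds).
- solve_ik(position, orientation): joint angles nearest the present ones, or None.
- viewer.capture(name): name is "scene" or "side" or "wrist"; returns a dict with "img" (384x512x3 uint8, blue, green, red), "z_map" (384x512 float32, m along the optical axis (not along the pixel's ray), 0 where there is no reading), "camera_matrix" (3x3 intrinsics, pixels), "R" (3x3) and "t" (3): a world point X has camera coordinates R X + t; the wrist camera has in their place "tool_from_camera" (4x4, takes a point from camera to tool coordinates, whose origin is the TCP and whose axes are the flange's). Camera axes: x right, y down, z forward; pixel columns grow to the right and rows downward; lengths in m; the calibration is good to about 2 mm. A picture is of the moment at which its call begins: read the wrist's pose just before it.
A pose or a line that the arm cannot do raises manip.MotionError and nothing moves.
- job.finish_job(): hands the job in; it is judged then, once.
Readings, each from a call of its own:
- manip.read_time_s(): time.
- manip.read_joint_pos(): joint angles.
- manip.read_qd(): joint speeds.
- manip.read_joint_efforts(): joint torques, N m.
- manip.read_ee_pos(): TCP position.
- manip.read_tool_rot(): TCP orientation.
- manip.read_ft_force(): force on the tool from outside, world axes, zero at the start.
- manip.read_ft_torque(): the same for the moment, N m.
- manip.read_opening(): opening from 0.0 (shut) to 1.0 (fully open).
- manip.read_grasp_force(): force on a finger pad.
Only numpy, scipy, OpenCV 4.12 (cv2) and the standard library are available. Lean on these libraries where they do the work, as an engineer would, in place of code of your own. Each camera call takes 0.05 s, during which the arm holds its last target. There are 200 camera calls.

## Task

Close up the green tool caddy: press its sprung lid down until it snaps and stays shut by itself. Then lock it with the slimmest of the three steel pegs in the rack: slide it, point first and from either side, through the steel eye that stands up through the lid until at least half of the peg sticks out beyond the eye, and leave it lying there. Leave everything else where it is.

Things in the scene. Friction and masses are not known exactly. Their poses are not given: they have to be found in the camera images.
- caddy: green plastic tool caddy, fixed to the bench: open box 200 (x) x 220 (y) x 120 mm high, walls 5 mm. Origin: centre of its underside; x points to its back (the hinge side), y along its hinge, z up. The lid closes over it, its top then 128 mm above the bench.
- lid (a joint): lid angle in rad: 0 shut, grows as it opens upward. A spring holds it ajar (about 0.45 to 0.75) and lifts it again if it is not pressed home; the last 0.05 rad needs about 10 N at the front edge to pass the detent, which then holds it shut.
- lid_hinge (a point): middle of the lid's hinge line, at the top of the caddy's back wall: caddy frame (100, 0, 120) mm.
- lid_press (a point): a point on the lid's upper face near its front edge, 175 mm from the hinge line and 60 mm to the +y side of the middle, a good place to push. The lid is a 8 mm plate, 226 mm wide, reaching 212 mm forward of the hinge line, with a slot 14 mm wide for the eye.
- eye (a point): centre of the steel eye: an upright ring of 6 mm round bar, hole 20 mm across, fixed to the caddy at caddy frame (-80, 0, 147) mm; the hole's axis is the caddy's y. With the lid shut the ring stands up through the lid's slot with the hole's centre 19 mm above the lid's upper face and its top 16 mm above that centre.
- rack: low galvanised hood, fixed, 100 (x) x 230 (y) x 51 mm high, open towards its -x side, with a back wall at +x and thin walls making three bays 70 mm apart in y; inner height 48 mm, no floor. Origin: centre of its underside on the bench. The pegs lie in its bays head-in, about 75 mm of each pointed end sticking out beyond its open edge; the heads are under the hood.
- peg_slim: the slimmest steel peg, in any of the three bays: total length 160 mm, round shaft 12 mm across, 0.19 kg. Origin on the shaft's axis at half its length (6 mm above the bench when lying); x points to the tip. Tip at x = +80 mm, tapered over the last 20 mm. Flat head from x = -80 to -62 mm, 24 mm wide (y) and 20 mm high, its underside flush with the shaft's. The head does not pass the eye.
- peg_tip (a point): point of the slim peg, on its axis, 80 mm from its origin.
- peg_thick_a: thick steel peg, 160 mm long, shaft 22 mm across, head 30 mm wide; too thick for the eye. Origin on its axis at half its length, x to the tip. To be left in the rack.
- peg_thick_b: the other thick steel peg, the same.
- pot: small terracotta pot, 72 mm across, 70 mm high, a bystander. Origin: centre of its underside.
- jar: glass jar with steel lid, 66 mm across, 85 mm high, a bystander. Origin: centre of its underside.
- mallet: wooden mallet lying down, handle 24 mm thick along its -x, head 60 x 105 x 60 mm at its +x end, a bystander.

How it is judged:
By the outcome, as a careful person would: the job done as asked, in the order asked, and still so for the second after the job is handed in, with the robot touching nothing.
It also fails if it takes over 72 s, if anything falls off the work surface, if the arm or the gripper's body presses on something with over 40 N, if the wrist force passes 120 N, or if a joint passes its speed limit or range.

## Working session

There is one attempt and no reset: what is moved stays moved. The work goes in short steps, each a Python script; the robot and the scene stay as the last script left them, time stands still between calls to the robot, and variables do not carry over. Pictures are saved under pics/ and viewed, at most 11 in all, crops included, and the job is handed in when it is done.

```bash
ls; mkdir -p pics; python3 - <<'E'
from station import *
import cv2,numpy as np
a=viewer.capture("scene");b=viewer.capture("side")
np.savez("v0.npz",**{k+n:v[k] for n,v in(("a",a),("b",b)) for k in("img","z_map","camera_matrix","R","t")})
cv2.imwrite("pics/a.png",cv2.resize(a["img"],(800,600)));cv2.imwrite("pics/b.png",cv2.resize(b["img"],(800,600)))
print(manip.read_time_s(),manip.read_tool_rot(),manip.read_opening())
for v in(a,b):print(-v["R"].T@v["t"])
E
```

```text
pics
0.1 [-1.13364151e-04  1.58214828e-01  9.87404543e-01 -5.69273345e-04] 1.0007919047232965
[1.1959081  0.43780604 0.86720961]
[-0.12153774 -0.92083145  1.38465994]
```

View pics/a.png

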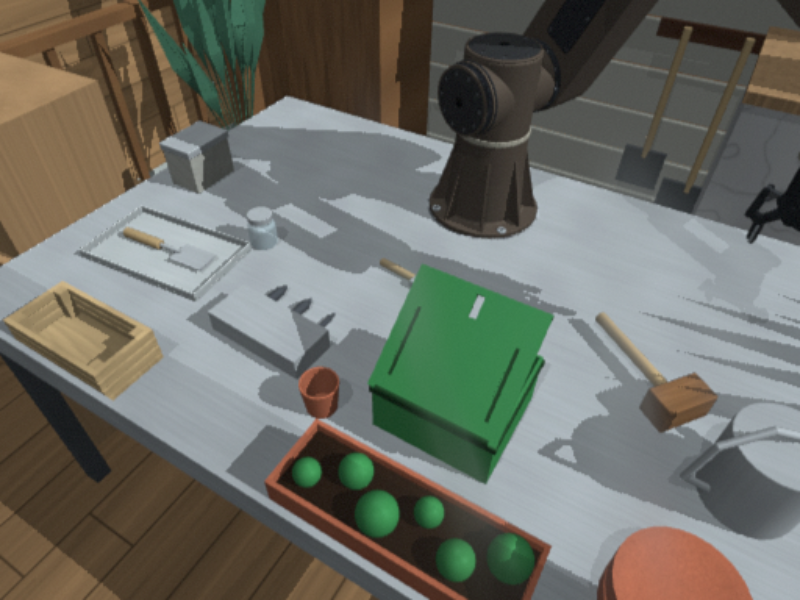

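View pics/b.png

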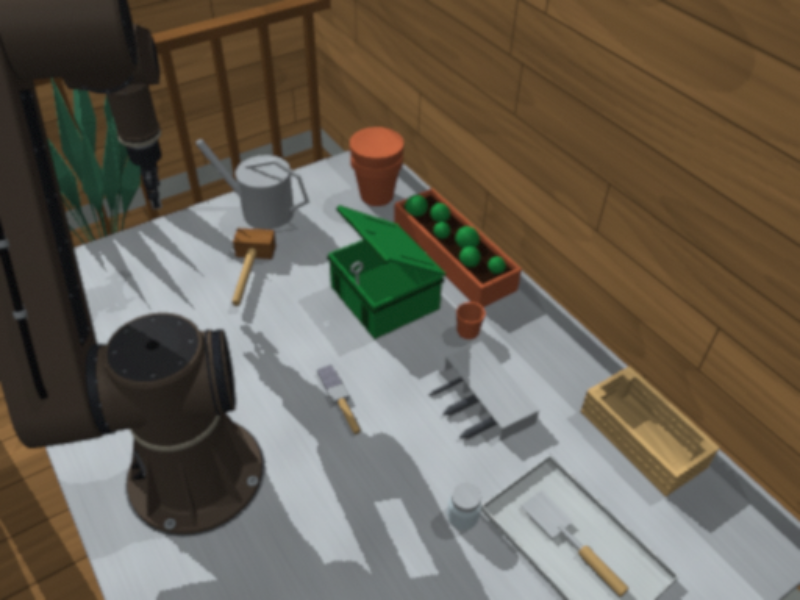

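```bash
cat >h.py <<'E'
import numpy as np,cv2
def cloud(v,T=None):
    z=v["z_map"];K=v["camera_matrix"];h,w=z.shape;u,r=np.meshgrid(np.arange(w),np.arange(h))
    P=np.stack([(u-K[0,2])/K[0,0]*z,(r-K[1,2])/K[1,1]*z,z],-1)
    P=(P-v["t"])@v["R"] if T is None else P@T[:3,:3].T+T[:3,3]
    P[z==0]=np.nan
    return P
def load(n,f="v0.npz"):
    d=np.load(f);return {k:d[k+n] for k in("img","z_map","camera_matrix","R","t")}
E
python3 - <<'E'
from h import *
rows=[]
for n in "ab":
    v=load(n);P=cloud(v);hsv=cv2.cvtColor(v["img"],cv2.COLOR_BGR2HSV)
    for (u,w),s in {"a":[((450,270),"lid L corner front"),((300,330),"pot?"),((250,320),"rack"),((325,322),"slim?"),((275,293),"pegA"),((303,306),"pegB"),((262,225),"jar")],"b":[((380,300),"front"),((500,400),"rack"),((445,387),"peg up"),((460,405),"peg mid"),((480,426),"peg low"),((358,268),"eye"),((470,320),"pot")]}[n]:
        print(n,s,P[int(w*.64),int(u*.64)].round(3))
    g=(hsv[...,0]>45)&(hsv[...,0]<80)&(hsv[...,1]>120)&(P[...,0]<0.95)&(P[...,0]>.4)
    G=P[g];print(n,len(G),np.nanmin(G,0).round(3),np.nanmax(G,0).round(3))
    rows.append(P.reshape(-1,3)); 
    rk=(P[...,2]>.044)&(P[...,2]<.058)&(P[...,1]<-.1)&(P[...,0]>.4)&(P[...,0]<.95)&(hsv[...,1]<60)
    print(n,"rack",rk.sum(),cv2.minAreaRect(P[rk][:,:2].astype(np.float32)*1000),np.median(P[rk],0))
# top-down map
A=np.vstack(rows);A=A[np.isfinite(A).all(1)]
m=np.zeros((600,800),np.uint8)
# x 0.3..0.9 rows(up), y 0.35..-0.45 cols
i=((.9-A[:,0])*1000).astype(int);j=((.35-A[:,1])*1000).astype(int)
k=(i>=1)&(i<599)&(j>=1)&(j<799)&(A[:,2]>-.01)&(A[:,2]<.32)
o=np.argsort(A[k,2]);
for a,b,z in zip(i[k][o],j[k][o],A[k][o,2]): m[a-1:a+2,b-1:b+2]=np.clip(20+z*1000,1,255)
cv2.imwrite("pics/top.png",cv2.applyColorMap(m,cv2.COLORMAP_TURBO))
E
```

```text
a lid L corner front [0.272 0.044 0.001]
a pot? [ 0.637 -0.102  0.05 ]
a rack [ 0.665 -0.204  0.05 ]
a slim? [ 0.567 -0.096  0.012]
a pegA [ 0.557 -0.234  0.021]
a pegB [ 0.558 -0.162  0.021]
a jar [ 0.436 -0.366  0.071]
a 10785 [0.519 0.086 0.003] [0.916 0.447 0.258]
a rack 2254 ((675.8096313476562, -348.0140075683594), (496.13909912109375, 549.5884399414062), 89.7763442993164) [ 0.67699515 -0.2136086   0.05104927]
b front [0.601 0.219 0.006]
b rack [ 0.636 -0.226  0.054]
b peg up [ 0.575 -0.101  0.01 ]
b peg mid [ 0.569 -0.17   0.021]
b peg low [ 0.572 -0.24   0.024]
b eye [0.602 0.328 0.035]
b pot [0.751 0.036 0.015]
b 4439 [ 0.514  0.08  -0.008] [0.911 0.437 0.263]
b rack 1681 ((829.2774658203125, -365.3773193359375), (569.0886840820312, 658.541748046875), 55.52773666381836) [ 0.66653952 -0.22260835  0.05148202]
```

View pics/top.png

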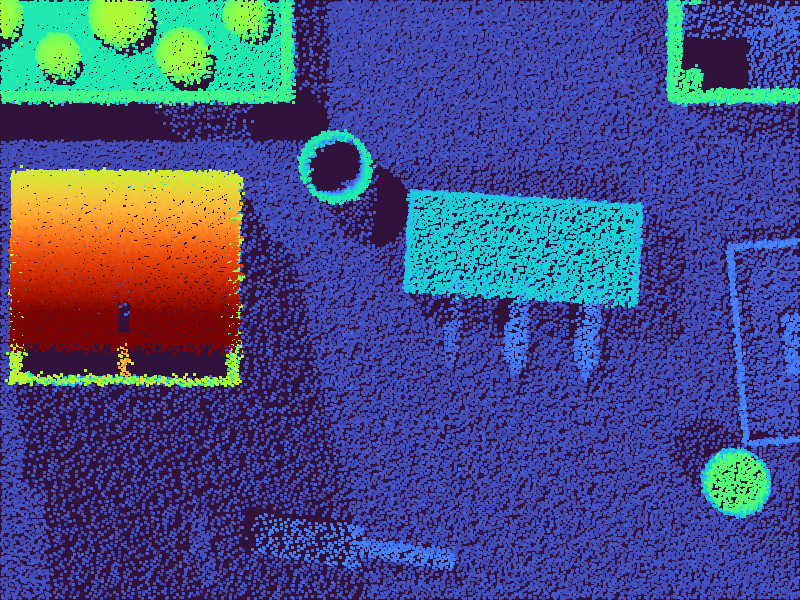

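```bash
python3 - <<'E'
from h import *
for n in "ab":
    v=load(n);P=cloud(v).reshape(-1,3);P=P[np.isfinite(P).all(1)]
    b=lambda lo,hi:P[((P>lo)&(P<hi)).all(1)]
    L=b([.56,.12,.14],[.70,.33,.28])
    # plane z=a x+b y+c, robust
    for _ in range(5):
        c,*_r=np.linalg.lstsq(np.c_[L[:,:2],np.ones(len(L))],L[:,2],rcond=None);e=L@[-c[0],-c[1],1]-c[2];L=L[abs(e)<max(.004,1.5*e.std())]
    print(n,"lid",len(L),"theta",np.arctan(np.hypot(*c[:2])),"normal yaw",np.arctan2(c[1],c[0])%np.pi,"x at z=.128,y=.225",(.128-c[2]-c[1]*.225)/c[0],"at z .23",(.23-c[2]-c[1]*.225)/c[0])
    F=b([.505,.13,.112],[.535,.32,.128]);
    if len(F)>20:
        x,y=F[:,1],F[:,0];f=np.polyfit(x,y,1);print("front rim",len(F),f,np.polyval(f,.225),np.percentile(y,[2,50,98]),F[:,2].max())
    A=b([.5,.08,.03],[.75,.37,.125]);print("caddy y ext",np.percentile(A[:,1],[.5,1,5,95,99,99.5]),"x",np.percentile(A[:,0],[1,99]))
    E=b([.525,.2,.128],[.57,.25,.168]);print("ring",len(E),E.mean(0) if len(E) else 0,np.percentile(E,[2,98],0) if len(E) else 0)
    T=b([.5,-.14,.004],[.585,-.07,.025]);print("peg",len(T),np.percentile(T,[1,50,99],0))
    R=b([.55,-.4,.046],[.75,.0,.057]);print("rack",cv2.minAreaRect(R[:,:2].astype(np.float32)*1000))
    if len(T)>5: print(np.polyfit(T[:,0],T[:,1],1), np.polyval(np.polyfit(T[:,0],T[:,1],1),[.53,.58]))
E
```

```text
a lid 5832 theta 0.6655848993822121 normal yaw 3.133246556788932 x at z=.128,y=.225 0.7218667100925444 at z .23 0.591941248895528
caddy y ext [0.11513213 0.11646555 0.13064864 0.33662986 0.33853978 0.33883773] x [0.52338497 0.72885277]
ring 0 0 0
peg 39 [[ 0.5121961  -0.13611492  0.00428233]
 [ 0.55739877 -0.09978169  0.01068998]
 [ 0.57760146 -0.08090523  0.0156522 ]]
rack ((657.8597412109375, -143.3037109375), (298.6619567871094, 125.59744262695312), 79.07339477539062)
[ 0.05434459 -0.13059149] [-0.10178886 -0.09907163]
b lid 676 theta 0.6626168573979444 normal yaw 3.13500376947819 x at z=.128,y=.225 0.7242241619279028 at z .23 0.5935034671141408
front rim 95 [0.01018818 0.51833652] 0.5206288558813733 [0.51527861 0.52036817 0.5259904 ] 0.12603000631957303
caddy y ext [0.10853778 0.10943199 0.11231183 0.33416966 0.33763197 0.33843271] x [0.51517411 0.71872697]
ring 34 [0.5394592  0.22574306 0.14599634] [[0.52542608 0.22024638 0.12912736]
 [0.5546057  0.23165939 0.16489269]]
peg 93 [[ 0.50013276 -0.1378675   0.00412144]
 [ 0.55529655 -0.10363527  0.00653873]
 [ 0.58357472 -0.07265212  0.01638216]]
rack ((657.5892333984375, -145.6640625), (298.0019836425781, 127.9299545288086), 79.77459716796875)
[ 0.16389715 -0.19459167] [-0.10772618 -0.09953132]
```

```bash
python3 - <<'E'
from station import *
from h import *
Q=[0,0,1,0]
move_gripper(0.0,80)
manip.move_ptp([.59,.285,.33],Q)
print(manip.read_time_s(),manip.read_ft_force())
d=.170
for th in [.68,.5,.35,.22,.12,.06]:
    p=[.72-d*np.cos(th)+.008*np.sin(th),.285,.12+d*np.sin(th)+.008*np.cos(th)+.022+.011*np.tan(th)]
    s=manip.move_straight(p,rate=.12,force_limit=30);print(th,s,np.round(manip.read_ee_pos(),4),np.round(manip.read_ft_force(),1))
    if s:break
else:
    s=manip.move_straight([.55,.285,.142],rate=.04,force_limit=35);print(s,manip.read_ee_pos(),manip.read_ft_force())
    manip.pause(.2)
    manip.move_straight([.55,.285,.25],rate=.2)
print(manip.read_time_s(),manip.read_ft_force())
a=viewer.capture("side")
P=cloud(a).reshape(-1,3);L=P[((P>[.56,.12,.1])&(P<[.70,.33,.3])).all(1)];print(np.percentile(L,[2,50,98],0))
cv2.imwrite("pics/c.png",a["img"][100:260,170:330].repeat(3,0).repeat(3,1))
E
```

```text
2.7583 [0.40827575 0.93964181 0.07593812]
0.68 False [0.593  0.2853 0.2646] [-0.1 -0.3  1.1]
0.5 False [0.575  0.2852 0.2373] [ 0.3 -0.4  0.3]
0.35 False [0.5635 0.2851 0.2123] [ 0.5  0.5 -0.3]
0.22 False [0.5562 0.285  0.1898] [ 0.5 -0.   0.7]
0.12 False [0.5522 0.2849 0.1718] [-0.   0.4  0.4]
0.06 False [0.5508 0.2849 0.161 ] [-0.4  0.1  0.3]
False [0.54995352 0.28496313 0.14185485] [-0.84648938  0.08583998 -0.02585901]
6.675 [-0.21077591 -0.42466683 -0.85333946]
[[0.56240618 0.12196799 0.1363641 ]
 [0.6265444  0.21877332 0.16667452]
 [0.69683073 0.32422411 0.19301502]]
```

View pics/c.png

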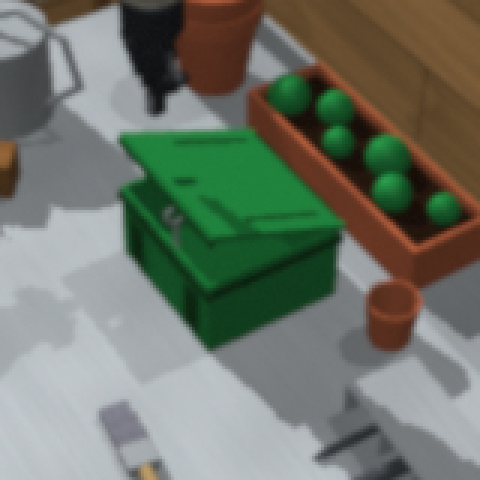

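```bash
python3 - <<'E'
from station import *
from h import *
def th():
    v=viewer.capture("side");P=cloud(v).reshape(-1,3);L=P[((P>[.60,.13,.1])&(P<[.70,.25,.3])).all(1)];f=np.polyfit(L[:,0],L[:,2],1);return -np.arctan(f[0])
print(manip.read_opening(),th(),manip.read_time_s())
d=.170
p=manip.read_ee_pos();manip.move_straight([.56,.285,p[2]],rate=.2)
for t in [.45,.35,.25,.15,.1,.06]:
    p=[.72-d*np.cos(t)+.008*np.sin(t),.285,.12+d*np.sin(t)+.008*np.cos(t)+.022+.011*np.tan(t)]
    if p[2]<manip.read_ee_pos()[2]: manip.move_straight(p,rate=.12,force_limit=30)
print(th(),manip.read_opening())
for z in [.15,.145,.14,.135,.13,.125,.12]:
    s=manip.move_straight([.55,.285,z],rate=.03,force_limit=35);print(z,s,np.round(manip.read_ft_force(),1),th(),manip.read_ee_pos()[2])
    if s: break
w=viewer.capture("side");cv2.imwrite("pics/d.png",w["img"][60:260,150:350].repeat(3,0).repeat(3,1));print(manip.read_time_s())
E
```

```text
3.957570519435992e-05 0.3807850560832292 6.775
0.26904460612764247 -0.002558300814241315
0.15 False [-0.1  0.3 -0.7] 0.2067553643651843 0.14993416402874063
0.145 False [0.1 0.4 0.3] 0.17674815410321426 0.14489515586459797
0.14 False [-0.2  0.1  0.4] 0.15521543041278738 0.1398659681155745
0.135 False [0.2 0.1 0.6] 0.131356147590033 0.13484672548663443
0.13 False [-0.4  0.4  0.9] 0.09943499386858036 0.12986542489060515
0.125 False [-0.9  0.1  0.9] 0.06883982988716658 0.12485155165819914
0.12 False [-0.8  0.6  0.2] 0.03898942504493489 0.11981886213724004
11.6167
```

View pics/d.png

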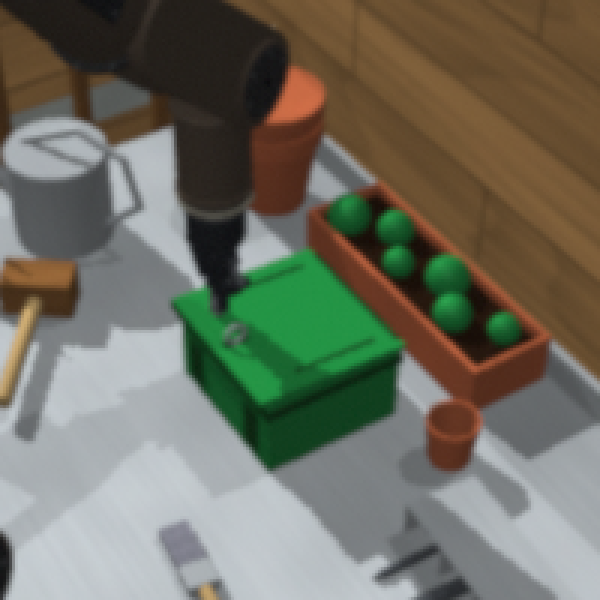

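```bash
python3 - <<'E'
from station import *
from h import *
print(manip.read_ee_pos(),manip.read_tool_rot(),manip.read_opening(),manip.read_joint_pos(),manip.read_joint_efforts())
for n in("scene","side"):
    v=viewer.capture(n);P=cloud(v);hsv=cv2.cvtColor(v["img"],cv2.COLOR_BGR2HSV)
    g=(hsv[...,1]>120)&(hsv[...,0]>45)&(hsv[...,0]<80)
    inb=((P>[.48,.2,.1])&(P<[.65,.36,.3])).all(-1)
    D=P[inb&(v["img"].max(-1)<90)&(hsv[...,1]<110)]
    for z0 in np.arange(.11,.24,.01):
        s=D[(D[:,2]>=z0)&(D[:,2]<z0+.01)]
        if len(s): print(n,round(z0,2),len(s),s.min(0).round(3),s.max(0).round(3))
    L=P[inb&g];
    for x0 in(.51,.53,.56,.6): 
        s=L[(abs(L[:,0]-x0)<.01)&(L[:,1]<.25)&(L[:,1]>.2)]
        if len(s): print("lid",x0,np.median(s[:,2]))
w=viewer.capture("wrist");print(w["tool_from_camera"].round(3));cv2.imwrite("pics/w1.png",w["img"])
E
```

```text
[0.54999994 0.28494808 0.11985883] [-2.24570815e-05  2.31365465e-05  9.99999999e-01 -3.65059928e-05] -0.002272424886466108 [ 4.29107213e-01  5.43455789e-01  1.75673695e+00 -6.39785338e-05
  8.41471141e-01 -1.14160021e+00] [ 2.17346853e-02 -9.39242435e+01 -3.57111061e+01  2.25837066e-03
 -8.16681306e-03  2.06810961e-05]
scene 0.11 2 [0.54  0.225 0.11 ] [0.54  0.339 0.119]
scene 0.12 3 [0.54  0.225 0.123] [0.542 0.228 0.126]
scene 0.13 4 [0.51  0.229 0.131] [0.629 0.314 0.138]
scene 0.14 18 [0.552 0.225 0.14 ] [0.561 0.294 0.15 ]
scene 0.15 26 [0.55  0.274 0.15 ] [0.562 0.298 0.16 ]
scene 0.16 24 [0.551 0.274 0.161] [0.562 0.298 0.17 ]
scene 0.17 21 [0.547 0.275 0.17 ] [0.562 0.3   0.18 ]
scene 0.18 64 [0.54  0.251 0.18 ] [0.564 0.316 0.19 ]
scene 0.19 113 [0.54  0.244 0.19 ] [0.565 0.325 0.2  ]
scene 0.2 86 [0.54  0.235 0.2  ] [0.568 0.335 0.21 ]
scene 0.21 89 [0.542 0.228 0.21 ] [0.569 0.339 0.22 ]
scene 0.22 153 [0.541 0.225 0.22 ] [0.569 0.345 0.23 ]
scene 0.23 124 [0.541 0.227 0.23 ] [0.57  0.343 0.24 ]
lid 0.51 0.13620263297331248
lid 0.53 0.13554366585286937
lid 0.56 0.134370079
[... 201 characters left out ...]
 11 [0.54  0.267 0.151] [0.549 0.285 0.158]
side 0.16 8 [0.539 0.268 0.162] [0.546 0.29  0.169]
side 0.17 7 [0.538 0.265 0.17 ] [0.545 0.294 0.179]
side 0.18 15 [0.537 0.258 0.182] [0.559 0.317 0.19 ]
side 0.19 18 [0.536 0.246 0.19 ] [0.549 0.325 0.2  ]
side 0.2 25 [0.531 0.243 0.2  ] [0.558 0.329 0.21 ]
side 0.21 25 [0.531 0.228 0.21 ] [0.545 0.341 0.22 ]
side 0.22 31 [0.533 0.222 0.22 ] [0.56 0.34 0.23]
side 0.23 35 [0.529 0.221 0.23 ] [0.554 0.299 0.239]
lid 0.51 0.13422344801771685
lid 0.53 0.13501543722545922
lid 0.56 0.1350455552007537
lid 0.6 0.13325624005178072
[[-0.001 -0.95  -0.311  0.081]
 [ 1.    -0.    -0.001  0.   ]
 [ 0.001 -0.311  0.95  -0.159]
 [ 0.     0.     0.     1.   ]]
```

View pics/w1.png

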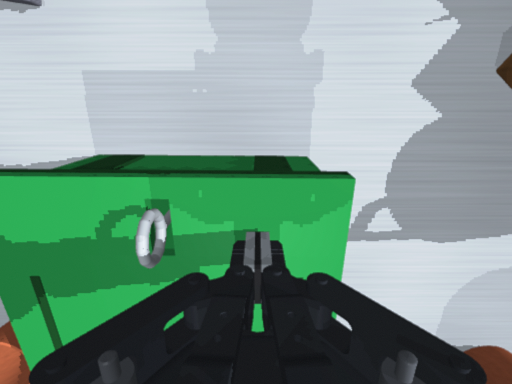

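```bash
python3 - <<'E'
from station import *
from h import *
from scipy.spatial.transform import Rotation as R
p=manip.read_ee_pos();q=manip.read_tool_rot();Rm=R.from_quat(np.roll(q,-1)).as_matrix()
w=viewer.capture("wrist");C=cloud(w,w["tool_from_camera"]);
for (u,r) in [(258,240),(248,240),(268,240),(258,270),(300,220),(150,212),(150,190),(200,190),(320,190),(256,100)]: print((u,r),w["img"][r,u],C[r,u].round(4),(Rm@C[r,u]+p).round(4))
z=C[...,2]; b=(np.abs(C[...,0])<.02)&(np.abs(C[...,1])<.02);print(np.nanmax(z[b]))
E
```

```text
(258, 240) [25 23 22] [ 0.0123  0.0005 -0.0314] [0.5377 0.2855 0.1513]
(248, 240) [102  97  91] [ 0.0124 -0.0049 -0.0316] [0.5376 0.2801 0.1516]
(268, 240) [113 107 102] [nan nan nan] [nan nan nan]
(258, 270) [45 42 41] [ 0.0093  0.0004 -0.0546] [0.5407 0.2854 0.1745]
(300, 220) [ 81 162  42] [ 0.0168  0.0254 -0.0151] [0.5332 0.3104 0.1351]
(150, 212) [186 177 168] [ 0.0281 -0.0564 -0.0301] [0.5219 0.2286 0.1501]
(150, 190) [ 87 174  45] [ 0.0356 -0.0611 -0.0155] [0.5144 0.2239 0.1354]
(200, 190) [ 93 182  51] [ 0.0357 -0.0325 -0.0156] [0.5143 0.2524 0.1356]
(320, 190) [ 81 164  42] [ 0.0358  0.0357 -0.016 ] [0.5142 0.3207 0.136 ]
(256, 100) [209 201 190] [nan nan nan] [nan nan nan]
-0.012571745787336247
```

```bash
python3 - <<'E'
from station import *
from h import *
def th():
    v=viewer.capture("scene");P=cloud(v).reshape(-1,3);L=P[((P>[.57,.13,.1])&(P<[.70,.21,.3])).all(1)];f=np.polyfit(L[:,0],L[:,2],1);return -np.arctan(f[0]),np.polyval(f,.57)
print(th())
for z in [.117,.114,.111,.108,.105]:
    s=manip.move_straight([.55,.285,z],rate=.03,force_limit=30);print(z,s,np.round(manip.read_ft_force(),1),th(),manip.read_ee_pos()[2],manip.read_joint_efforts()[1:3].round(1))
    if s or abs(manip.read_ft_force()[2])>25: break
E
```

```text
(np.float64(0.036357983520738796), np.float64(0.13390674333411168))
0.117 False [-0.4 -0.2 -0.5] (np.float64(0.014718272911496102), np.float64(0.13065670023041756)) 0.11681976922491873 [-94.  -35.4]
0.114 False [-0.3 -0.2 -0.7] (np.float64(0.007920763640628513), np.float64(0.12957559006027833)) 0.1138269058145491 [-94.  -35.2]
0.111 False [-1.6 -1.1 11.1] (np.float64(0.0015990057714910173), np.float64(0.1286775053352011)) 0.11167001843791757 [-87.6 -33.2]
0.108 False [-13.   -5.5  48. ] (np.float64(-0.0025873136422925364), np.float64(0.12824998831347711)) 0.11101627300094645 [-67.1 -30.4]
```

```bash
cat >>h.py <<'E'
from scipy.spatial.transform import Rotation as Rot
def wrist(name=None):
    from station import manip,viewer
    p=manip.read_ee_pos();q=manip.read_tool_rot();Rm=Rot.from_quat(np.roll(q,-1)).as_matrix()
    w=viewer.capture("wrist");C=cloud(w,w["tool_from_camera"])@Rm.T+p
    if name: cv2.imwrite(name,w["img"])
    return w["img"],C
def box(P,lo,hi):
    P=P.reshape(-1,3);return P[((P>lo)&(P<hi)).all(1)]
E
python3 - <<'E'
from station import *
from h import *
manip.move_straight([.55,.285,.16],rate=.15)
manip.move_ptp([.53,.226,.20],[0,0,1,0]);manip.pause(.2)
im,C=wrist()
E=box(C,[.5,.2,.137],[.58,.25,.17]);print("ring",len(E),np.percentile(E,[1,50,99],0).round(4),((E.min(0)+E.max(0))/2).round(4))
L=box(C,[.5,.1,.11],[.7,.2,.16]);print("lid z",np.percentile(L[:,2],[5,50,95]))
print(manip.read_time_s())
manip.move_ptp([.54,-.10,.15],[0,0,1,0]);manip.pause(.2)
im,C=wrist("pics/w2.png");np.savez("w2.npz",C=C,im=im)
T=box(C,[.48,-.13,.004],[.585,-.075,.03]);print("peg",len(T),np.percentile(T,[1,50,99],0).round(4))
for x0 in np.arange(.5,.6,.01):
    s=T[abs(T[:,0]-x0)<.005]
    if len(s)>3: print(x0.round(3),len(s),s[:,1].min().round(4),s[:,1].max().round(4),s[:,1].mean().round(4),s[:,2].max().round(4))
print(manip.read_time_s())
E
```

```text
ring 232 [[0.5216 0.2245 0.1471]
 [0.5308 0.227  0.1611]
 [0.5454 0.2296 0.1644]] [0.5342 0.227  0.1532]
lid z [0.12744882 0.12870395 0.1297781 ]
14.2167
peg 392 [[ 0.5313 -0.1067  0.0061]
 [ 0.5592 -0.1005  0.0109]
 [ 0.5843 -0.0945  0.0136]]
0.53 20 -0.1017 -0.097 -0.0993 0.0103
0.54 63 -0.1041 -0.0958 -0.0997 0.0124
0.55 81 -0.1053 -0.0946 -0.0999 0.0131
0.56 80 -0.1054 -0.0945 -0.0998 0.0136
0.57 72 -0.1054 -0.0945 -0.1005 0.0139
0.58 76 -0.1067 -0.0957 -0.1013 0.0142
15.7167
```

View pics/w2.png

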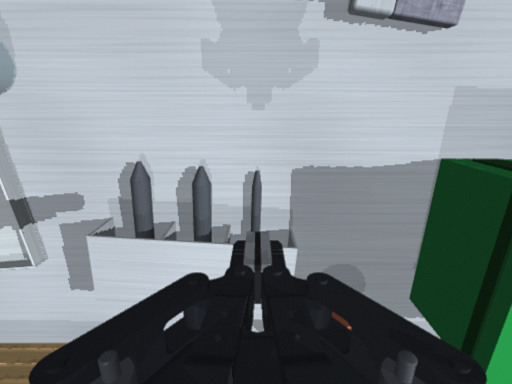

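```bash
python3 - <<'E'
from station import *
from h import *
move_gripper(0.45,80)
manip.move_straight([.563,-.1,.05],rate=.2)
print(manip.move_straight([.563,-.1,-.0135],rate=.08,force_limit=8),manip.read_ee_pos(),manip.read_ft_force())
move_gripper(0.0,80);print("op",manip.read_opening(),manip.read_grasp_force(),manip.read_ft_force(),manip.read_time_s())
z=manip.read_ee_pos()[2]
manip.move_straight([.563,-.1,z+.008],rate=.1)
manip.move_straight([.453,-.1,z+.008],rate=.15,force_limit=25)
print(manip.read_ee_pos(),manip.read_opening())
manip.move_straight([.453,-.1,z+.0005],rate=.05,force_limit=8)
move_gripper(0.45);manip.move_straight([.453,-.1,.05],rate=.2)
manip.move_straight([.52,-.1,.15],rate=.25);manip.pause(.1)
im,C=wrist("pics/w3.png");T=box(C,[.38,-.13,.004],[.62,-.075,.04])
for x0 in np.arange(.4,.61,.01):
    s=T[abs(T[:,0]-x0)<.005]
    if len(s)>3: print(x0.round(3),len(s),s.min(0).round(4),s.max(0).round(4),s[:,1].mean().round(4))
print(manip.read_time_s())
E
```

```text
False [ 0.56322007 -0.1000535  -0.01328699] [ 0.11297955 -0.19441508 -0.0538803 ]
op 0.09432572672525316 78.51966650117447 [-1.45976642 -1.03318508  6.84344023] 18.1583
[ 0.45432213 -0.10028797 -0.00468219] 0.09343928122066009
0.42 15 [ 0.4225 -0.102   0.0069] [ 0.4246 -0.0977  0.0106] -0.0999
0.43 73 [ 0.4255 -0.1042  0.0065] [ 0.4346 -0.0956  0.013 ] -0.0997
0.44 103 [ 0.4356 -0.1053  0.0051] [ 0.4449 -0.0945  0.0131] -0.0998
0.45 99 [ 0.4458 -0.1054  0.0079] [ 0.4544 -0.0944  0.0143] -0.0999
0.46 108 [ 0.4551 -0.1054  0.0066] [ 0.4649 -0.0944  0.0137] -0.0999
0.47 96 [ 0.465  -0.1055  0.0062] [ 0.4748 -0.0943  0.014 ] -0.1001
0.48 89 [ 0.4754 -0.1056  0.0087] [ 0.4849 -0.0954  0.0135] -0.1005
0.49 87 [ 0.4855 -0.1057  0.0083] [ 0.4949 -0.0954  0.0139] -0.1006
0.5 84 [ 0.495  -0.1057  0.0078] [ 0.5049 -0.0953  0.0135] -0.1004
0.51 85 [ 0.505  -0.1058  0.0069] [ 0.5148 -0.0953  0.0135] -0.1006
0.52 87 [ 0.5153 -0.1071  0.0057] [ 0.525  -0.0953  0.0137] -0.1009
0.53 84 [ 0.5252 -0.1071  0.0064] [ 0.535  -0.0952  0.0138] -0.1014
0.54 80 [ 0.535  -0.1072  0.0069] [ 0.545  -0.0964  0.0136] -0.1018
0.55 76 [ 0.5451 -0.1073  0.0071] [ 0.5548 -0.0964  0.0132] -0.1017
0.56 167 [ 0.555  -0.1136  0.0041] [ 0.5649 -0.0901  0.0213] -0.102
0.57 151 [ 0.5651 -0.1131  0.0185] [ 0.575  -0.0905  0.0223] -0.1016
0.58 103 [ 0.5751 -0.1132  0.0183] [ 0.5827 -0.0904  0.0219] -0.1015
21.1917
```

View pics/w3.png

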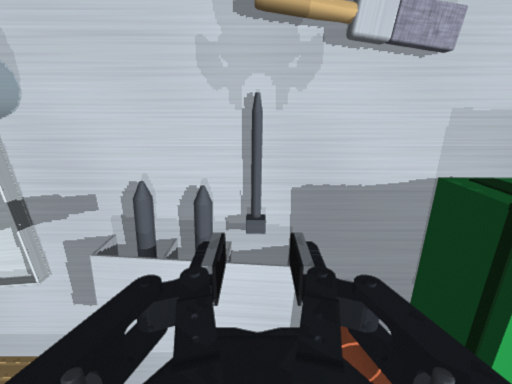

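```bash
python3 - <<'E'
from station import *
from h import *
manip.move_straight([.5495,-.1017,.05],rate=.25)
print(manip.move_straight([.5495,-.1017,-.013],rate=.1,force_limit=8))
move_gripper(0.0,90);print("op",manip.read_opening(),manip.read_grasp_force())
manip.move_straight([.5495,-.1017,.06],rate=.2)
s=2**-.5;Q=[0,s,s,0]
manip.move_straight([.50,-.06,.19],rate=.25)
j=solve_ik([.538,.06,.20],Q);print(j)
manip.move_ptp([.538,.06,.20],Q);manip.pause(.2)
im,C=wrist("pics/w4.png");np.savez("w4.npz",C=C,im=im)
T=box(C,[.51,.09,.16],[.57,.215,.26])
for y0 in np.arange(.09,.2,.01):
    t=T[abs(T[:,1]-y0)<.005]
    if len(t)>3: print(y0.round(3),len(t),t.min(0).round(4),t.max(0).round(4),t[:,0].mean().round(4))
E=box(C,[.5,.21,.137],[.58,.25,.175]);print("ring",len(E),np.percentile(E,[1,50,99],0).round(4))
print(manip.read_ee_pos(),manip.read_tool_rot(),manip.read_time_s())
E
```

```text
False
op 0.09200320111439363 88.5657548904419
[ 5.50632559e-02  3.46229380e-01  1.86283286e+00 -4.44089210e-16
  9.32530411e-01  5.50632559e-02]
0.09 184 [0.5316 0.09   0.2198] [0.5427 0.095  0.2261] 0.5371
0.1 390 [0.5316 0.095  0.218 ] [0.5433 0.105  0.2256] 0.5374
0.11 413 [0.5317 0.105  0.2189] [0.5432 0.115  0.2258] 0.5374
0.12 436 [0.5319 0.1151 0.218 ] [0.5435 0.125  0.2257] 0.5376
0.13 468 [0.532  0.125  0.2187] [0.5434 0.1348 0.2255] 0.5377
0.14 514 [0.5321 0.135  0.2178] [0.5438 0.145  0.2259] 0.5378
0.15 534 [0.5322 0.145  0.2188] [0.5436 0.155  0.2259] 0.5379
0.16 585 [0.5323 0.155  0.2182] [0.544  0.165  0.2262] 0.5381
0.17 530 [0.5324 0.165  0.2167] [0.5439 0.175  0.2257] 0.5381
0.18 367 [0.5339 0.175  0.2165] [0.5423 0.1849 0.2238] 0.5382
0.19 5 [0.5358 0.1851 0.2179] [0.5408 0.1855 0.2194] 0.5384Traceback (most recent call last):
  File "<stdin>", line 16, in <module>
    return _quantile_unchecked(
        a, q, axis, out, overwrite_input, method, keepdims, weights)
    return _ureduce(a,
                    func=_quantile_ureduce_func,
    ...<5 lines>...
                    overwrite_input=overwrite_input,
                    method=method)
    r = func(a, **kwargs)
    result = _quantile(arr,
                       quantiles=q,
    ...<2 lines>...
                       out=out,
                       weights=wgt)
    slices_having_nans = np.isnan(arr[-1, ...])
                                  ~~~^^^^^^^^^
IndexError: index -1 is out of bounds for axis 0 with size 0
```

View pics/w4.png

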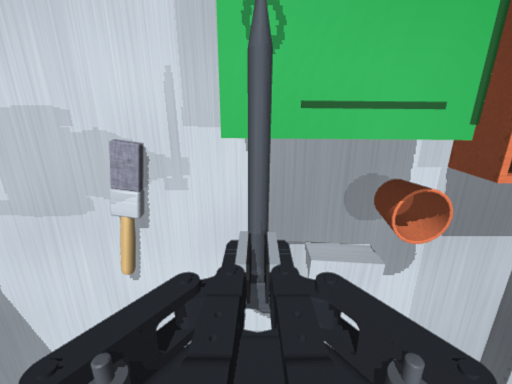

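```bash
python3 - <<'E'
from station import *
from h import *
manip.move_straight([.58,.10,.27],rate=.25);manip.pause(.15)
im,C=wrist("pics/w5.png")
E=box(C,[.5,.21,.138],[.565,.245,.175]);print("ring",len(E),np.percentile(E,[1,50,99],0).round(4))
U=E[E[:,2]>.157];print("top",len(U),U.mean(0).round(4),E[:,2].max())
for z0 in np.arange(.139,.166,.003):
    t=E[abs(E[:,2]-z0)<.0015]
    if len(t)>2: print(z0.round(4),len(t),t.min(0).round(4),t.max(0).round(4))
L=box(C,[.5,.13,.11],[.6,.2,.16]);print("lid z",np.percentile(L[:,2],[5,50,95]))
v=viewer.capture("side");S=cloud(v);E=box(S,[.5,.21,.138],[.58,.245,.175]);print("side ring",len(E),E.mean(0),np.percentile(E,[2,98],0))
print(manip.read_time_s())
E
```

```text
ring 302 [[0.5244 0.2237 0.1381]
 [0.5393 0.2259 0.1596]
 [0.5537 0.2293 0.1644]]
top 195 [0.5387 0.2265 0.1612] 0.1656717107809404
0.139 28 [0.5298 0.2242 0.138 ] [0.5476 0.2272 0.1404]
0.142 20 [0.5262 0.2237 0.1407] [0.5509 0.2268 0.1435]
0.145 6 [0.5261 0.2241 0.1439] [0.5502 0.2253 0.146 ]
0.148 10 [0.5219 0.2238 0.1467] [0.5544 0.2288 0.1487]
0.151 14 [0.5225 0.2241 0.1496] [0.5537 0.2282 0.1523]
0.154 12 [0.5246 0.2236 0.1528] [0.553  0.2286 0.1554]
0.157 50 [0.5244 0.2239 0.1555] [0.5523 0.2297 0.1585]
0.16 62 [0.5278 0.2238 0.1586] [0.5499 0.2293 0.1615]
0.163 97 [0.5303 0.224  0.1616] [0.5483 0.229  0.1644]
lid z [0.12750459 0.12871429 0.12994847]
side ring 25 [0.53783786 0.22487362 0.15229548] [[0.52357486 0.21981324 0.13939648]
 [0.55370117 0.2314612  0.16736117]]
26.85
```

```bash
python3 - <<'E'
from station import *
from h import *
manip.move_straight([.538,.06,.20],rate=.25)
manip.move_straight([.538,.06,.128],rate=.15)
for y in [.12,.165,.2065]:
    s=manip.move_straight([.538,y,.128],rate=.06,force_limit=12);print(y,s,manip.read_ee_pos().round(4),manip.read_ft_force().round(1))
    if s:break
v=viewer.capture("side");cv2.imwrite("pics/e.png",cv2.resize(v["img"][120:240,180:330],None,fx=4,fy=4));print(manip.read_time_s(),manip.read_opening())
E
```

```text
0.12 False [0.538  0.1197 0.128 ] [-0.2  0.1 -2.8]
0.165 False [0.5379 0.1649 0.1279] [ 0.9 -0.3 -2.5]
0.2065 False [0.5379 0.2064 0.1279] [-0.8 -0.6 -1. ]
30.9417 0.09253408641066146
```

View pics/e.png

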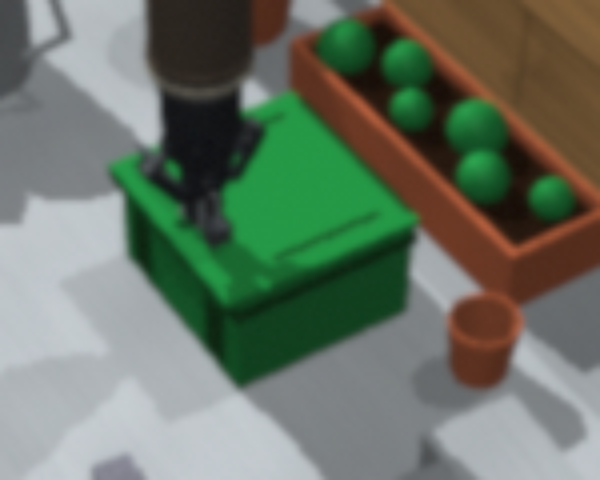

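```bash
python3 - <<'E'
from station import *
from h import *
print(manip.move_straight([.538,.2064,.1235],rate=.03,force_limit=4),manip.read_ee_pos().round(4),manip.read_ft_force().round(1))
move_gripper(0.45);manip.pause(.3)
manip.move_straight([.538,.2064,.23],rate=.15)
manip.move_ptp([.48,.0,.28],manip.read_tool_rot());manip.pause(.5)
v=viewer.capture("side");cv2.imwrite("pics/f.png",cv2.resize(v["img"][120:240,180:330],None,fx=4,fy=4,interpolation=cv2.INTER_CUBIC))
im=v["img"];S=cloud(v);g=im.max(-1).astype(int)-im.min(-1)<60
m=g&((S>[.5,.1,.133])&(S<[.58,.4,.17])).all(-1);P=S[m];print(len(P),np.percentile(P,[1,50,99],0).round(4))
L=box(S,[.6,.13,.1],[.7,.33,.2]);print(np.median(L[:,2]),manip.read_time_s(),manip.read_ft_force().round(1))
E
```

```text
True [0.5385 0.2061 0.1239] [-0.1 -0.7  7.1]
88 [[0.5246 0.173  0.1338]
 [0.5354 0.2308 0.1436]
 [0.5454 0.3264 0.1627]]
0.1286155321878466 34.15 [ 0.4 -0.1 -0.3]
```

View pics/f.png

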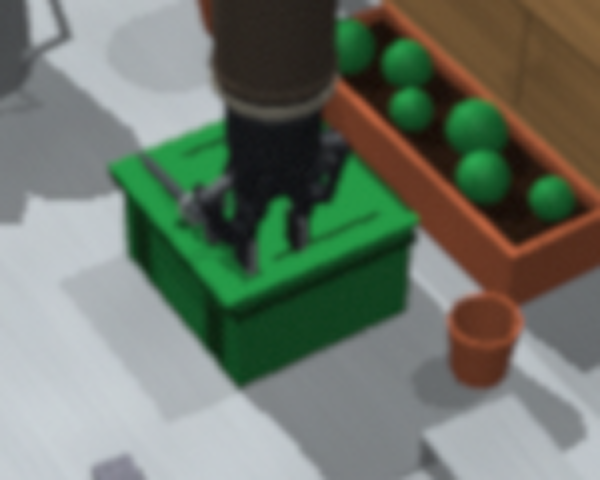

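```bash
python3 -c "
from station import job
print(job.finish_job())"
```

```text
the job is handed in; nothing more can be done
None
```

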